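# Present the notched glass slide label up over the light panel

## Robot

A 6-joint arm with a two-finger parallel gripper is mounted at the origin on the work surface. World frame = base frame: x ahead of the robot, y to its left, z up, the work surface at z = 0. Lengths are in m, angles in rad, forces in N, time in s.
With the tool pointing down it reaches from about 0.2 to 0.875 m from the base axis. Payload 3.4 kg.
Tool frame: the origin (TCP) lies midway between the tips of the shut fingers; the grasp point (between the pads) lies 19 mm behind it; z points along the fingers, y is the line along which they close (so a half turn about z gives the same grasp; the last joint's range is limited). The gripper opens to 94 mm and grips with 3 to 60 N. Pads are 16 mm wide; open, the fingers measure 119 mm over their backs; the gripper's body (75 mm by 177 mm) begins 78 mm behind the grasp point.
Start: joints at [-1.435, 0.276, 1.505, -0, 1.361, -0.121], TCP at [0.146, -0.556, 0.205] pointing down, gripper open.
Joint ranges: [-2.89, 2.89], [-0.75, 2.08], [0.22, 2.7], [-1.18, 4.32], [0.11, 2.71], [-2.7, 2.7]. Speed limits (rad/s): [2.57, 2.57, 3.14, 3.14, 3.14, 3.14].

## Interface

Orientations are given as a unit quaternion [x, y, z, w].
In Python, from cell import ctrl gives the robot as it stands.
- The arm moves only by the shell command python3 -m creep 'ROWS' [FORCE]. ROWS is a JSON object of lists of equal length, an entry for each row: "grip": the closure, from -1 (fully open) to 1 (shut); "offset": the shift along the tool's x, y, z each as a share of 25 cm, from -1 to 1, a list of three; "twist": the turn, a rotation vector about the tool's x, y, z each as a share of pi/2 rad, from -1 to 1, a list of three. In form: {"grip": [grip, ...], "offset": [[tx, ty, tz], ...], "twist": [[ax, ay, az], ...]}. A call has 1 to 5 rows; each row is the pose to reach, as a shift and turn from the pose commanded when the call began, along the tool's axes at that moment; what a row does not reach only later rows make up. A row lasts 1/8 s, in which the tool goes at most 62.5 mm and 10.7 degrees, less where a joint would pass 70% of its speed; a pose out of reach is approached as far as the arm can. A call with a number of a shift or a turn outside -1 to 1 is refused whole. A call with a gripper value outside its range is refused whole. The fingers move at their own pace and stop on an object; FORCE is the grip in N (left out, the last holds). Time passes only in rows, so rows that repeat a pose let the fingers close. It gives the time, the measured TCP pose, the force, the opening and the grip force at its end, in the units of the state.
- ctrl.sense(): the state, without advancing time (a new reading comes with each control period).
- ctrl.snapshot(name): name is "side" or "top"; returns the picture (400x640x3 uint8, blue, green, red); there is no depth.
- ctrl.camera_model(name): a dict with "fx", "fy", "cx", "cy" (pixels), "extrinsics" (4x4, takes a point from world to camera coordinates). Camera axes: x right, y down, z forward; pixel columns grow to the right and rows downward; lengths in m; the calibration is good to about 2 mm. A picture is of the moment at which its call begins. camera_model takes no time and is no camera call.
- ctrl.sign_off(): hands the job in; it is judged then, once.
The state is a dict: "time_s": time; "joints": joint angles; "qd": joint speeds; "joint_efforts": joint torques, N m; "tcp_pos": TCP position; "orientation": TCP orientation; "contact_force": force on the tool from outside, world axes, zero at the start; "wrist_torque": the same for the moment, N m; "finger_gap": finger opening in m; "finger_force": force on a finger pad.
Only numpy, scipy, OpenCV 4.12 (cv2) and the standard library are available. Lean on these libraries where they do the work, as an engineer would, in place of code of your own. Each camera call takes 0.05 s, during which the arm holds its last target. There are 200 camera calls.

## Task

Of the three glass slides standing on edge in the slotted rack, take the one whose frosted end has a notched corner, gripping it clear of the frosted end, and lift it out without disturbing the other slides or anything else on the bench. Carry it to the light panel and hold it in the air with the frosted end about a hand's breadth above the middle of the panel and the face with the paper label turned up to the ceiling camera (leaned back half way between upright and flat is enough). Finish while still holding it there, motionless.

Things in the scene. Friction and masses are not known exactly. Their poses are not given: they have to be found in the camera images.
- slide: Slide to present: glass, 90 x 8 x 34 mm, about 60 g, upright on a long edge in a rack slot. Origin: centre of its lower edge. x: along its length to the frosted end (white, x 20 to 45 mm; rest clear); y: out of the face with the paper label; z: to its upper edge. The upper corner at the frosted end has a 10 mm square notch: notch on top and label face to you, the frosted end is at your left.
- label (a point): Middle of the paper label on the slide's frosted end: x = 32.5, y = 4, z = 12 mm in the slide's frame.
- grip_end (a point): Point in the clear end of the slide, away from the frosting: x = -32, y = 0, z = 22 mm in the slide's frame. It overhangs the rack, so fingers can pass down either side of it.
- rack: Fixed grey slotted rack 30 (x) by 150 mm (y), turned any way; origin: centre of its underside. Base 20 mm high, with ridges 12 mm higher forming three 11 mm wide slots along x, at y = -45, 0, 45 mm. Slides stand 20 to 54 mm above the table, parallel, centred, overhanging the rack by 30 mm at each end; 37 mm free between neighbours.
- panel: Fixed flat light panel 130 x 130 mm, 12 mm high, black frame and white face, lying on the table; origin at the centre of its underside.
- spot (a point): Centre of the light panel's upper face, 12 mm above the table.
- blank1: Bystander: slide of the same glass and size, frosted at one end, without notch or label, standing in another slot of the rack. Origin and axes as for the slide to present.
- blank2: Bystander: a second slide without notch or label, like blank1, in the remaining slot.
- jar: Bystander: white flux jar, 38 mm diameter, 42 mm high, between rack and panel; origin at the centre of its underside.
- spool: Bystander: solder spool, 48 mm diameter, 36 mm high, standing on its flange between rack and panel; origin at the centre of its underside.
- powerbank: Bystander: dark flat power bank 70 x 140 x 14 mm, near the far side; origin at the centre of its underside.
- meter: Bystander: red multimeter 80 x 165 x 40 mm lying on its back, near the far side; origin at the centre of its underside.
- driver: Bystander: screwdriver 170 mm long lying on the table, near the far side; origin at its middle, x along it to the blade.
- heatsink: Bystander: finned aluminium heatsink module 120 x 180 x 38 mm, on the left; origin at the centre of its underside.
Mind the look-alikes: they are no part of the job. Several things have the shape of the panel; the one meant has the colours described above.

How it is judged:
By the outcome, as a careful person would: the job done as asked, in the order asked, and still so for the second after the job is handed in, while the arm keeps its last pose, push and grip.
It also fails if it takes over 35 s, if anything falls off the work surface, if the arm or the gripper's body presses on something with over 40 N, if the wrist force passes 120 N, or if a joint passes its speed limit or range.

## Working session

There is one attempt and no reset: what is moved stays moved. The work goes in short steps, Python scripts to look and compute and a shell command to move; the robot and the scene stay as the last step left them, time stands still between calls to the robot, and variables do not carry over. Pictures are saved under pics/ and viewed, at most 10 in all, crops included, and the job is handed in when it is done.

```bash
ls; mkdir -p pics
python3 - <<'E'
from cell import ctrl
import cv2
print(ctrl.sense())
for n in("side","top"):
    im=ctrl.snapshot(n); cv2.imwrite(f"pics/{n}0.png",im); print(n,ctrl.camera_model(n))
E
```

```text
pics
{'time_s': 0.0, 'joints': array([-1.43500332e+00,  2.76564935e-01,  1.50612231e+00, -3.82266400e-05,
        1.36072831e+00, -1.21025993e-01]), 'qd': array([ 6.38625615e-04,  3.30358392e-04, -9.30165658e-04,  6.55307902e-06,
       -2.84115971e-04,  1.82952314e-03]), 'joint_efforts': array([-1.43574798e-03, -4.04585409e+01, -2.37229729e+01,  7.01240706e-02,
        3.43479076e-02, -1.10622507e-04]), 'tcp_pos': array([ 0.14593934, -0.5555669 ,  0.20462623]), 'orientation': array([ 9.91765898e-01,  1.28060817e-01, -2.54186368e-05, -9.11287577e-04]), 'contact_force': array([-0.0599605 , -0.32891406, -0.30464269]), 'wrist_torque': array([-0.01878639,  0.01748026, -0.02216801]), 'finger_force': 0.0, 'finger_gap': 0.09391410164786568}
side {'fx': 429.79712902824116, 'fy': 429.79712902824116, 'cx': 312.2343114537484, 'cy': 198.85054153463307, 'extrinsics': array([[-0.96220468, -0.27229457,  0.00422139,  0.48077317],
       [-0.16489516,  0.57021196, -0.80477817,  0.19354817],
       [ 0.21672964, -0.77505741, -0.59356067,  1.45918724],
       [ 0.        ,  0.        ,  0.        ,  1.        ]])}
top {'fx': 419.2426170088573, 'fy': 419.2426170088573, 'cx': 320.51307056581595, 'cy': 199.66040450587494, 'extrinsics': array([[-0.1001739 , -0.99496794,  0.0019961 , -0.01951606],
       [-0.97457974,  0.09771674, -0.20160793,  0.51012537],
       [ 0.20039838, -0.02214121, -0.97946427,  1.1856203 ],
       [ 0.        ,  0.        ,  0.        ,  1.        ]])}
```

View pics/side0.png

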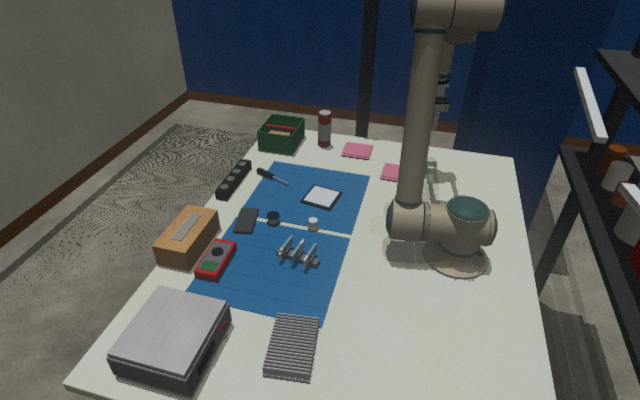

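View pics/top0.png

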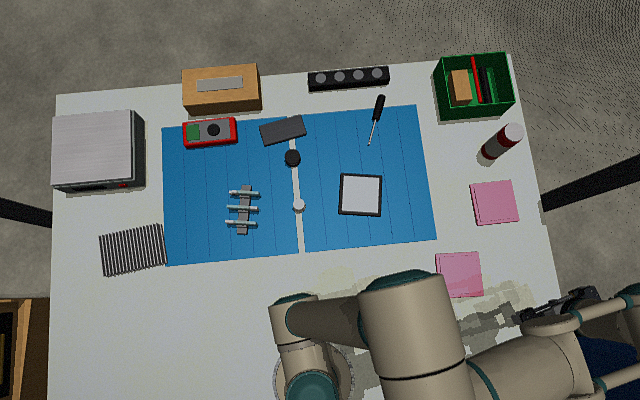

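The top view shows the rack near (242,209) with three slides at rows 193, 208 and 223, the panel at (360,194), the jar at (298,205) and the spool at (292,157). The side view shows the rack near (299,252) and the panel at (322,197). Next I'll enlarge the rack.

Run:
```python
import cv2,numpy as np
a=cv2.imread("pics/top0.png")[180:240,215:275]; b=cv2.imread("pics/side0.png")[225:285,268:328]
r=lambda m:cv2.resize(m,(398,398),interpolation=cv2.INTER_CUBIC)
cv2.imwrite("pics/crop1.png",np.hstack([r(a),r(b)]))
```

```text
(no output)
```

View pics/crop1.png

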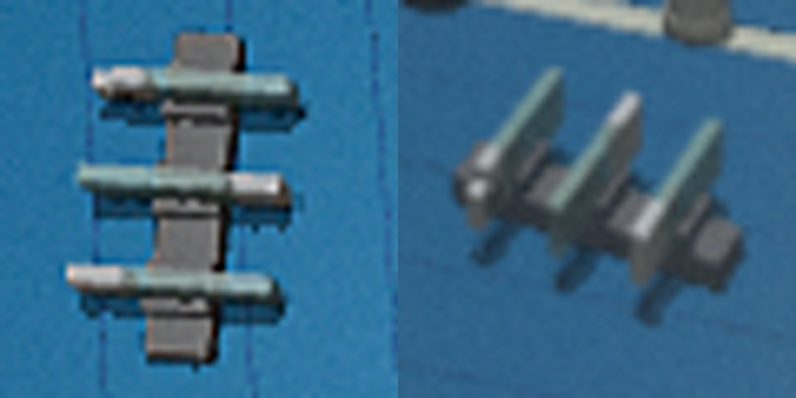

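```bash
cat > h.py <<'E'
import numpy as np,cv2
from cell import ctrl
from scipy.spatial.transform import Rotation as R
C={n:ctrl.camera_model(n) for n in("side","top")}
def P(n):
    c=C[n];return np.array([[c['fx'],0,c['cx']],[0,c['fy'],c['cy']],[0,0,1]])@c['extrinsics'][:3]
def proj(n,X):
    q=P(n)@np.r_[X,1];return q[:2]/q[2]
def tri(t,s):
    X=cv2.triangulatePoints(P("top"),P("side"),np.array(t,float).reshape(2,1),np.array(s,float).reshape(2,1))[:,0];X=X[:3]/X[3]
    return X,np.linalg.norm(proj("top",X)-t),np.linalg.norm(proj("side",X)-s)
def plane(n,p,z):
    M=P(n);H=np.c_[M[:,0],M[:,1],M[:,2]*z+M[:,3]];q=np.linalg.solve(H,np.r_[p,1]);return q[:2]/q[2]
E
python3 - <<'E'
from h import *
np.set_printoptions(precision=4,suppress=True)
f=398/60
t=lambda x,y:(215+(x+.5)/f-.5,180+(y+.5)/f-.5)
s=lambda x,y:(268+(x-398+.5)/f-.5,225+(y+.5)/f-.5)
for n,a,b in(("T clear",t(294,82),s(558,72)),("M frost",t(285,182),s(632,95)),("M clear",t(79,172),s(556,198)),("B clear",t(275,282),s(715,122)),("B frost",t(68,271),s(646,212))):
    print(n,*tri(a,b), plane("top",a,.054),plane("side",b,.054))
T=cv2.imread("pics/top0.png");S=cv2.imread("pics/side0.png")
def cent(im,box,lo):
    x0,x1,y0,y1=box;g=im[y0:y1,x0:x1].min(2)
    n,l,st,c=cv2.connectedComponentsWithStats((g>lo).astype(np.uint8));k=1+st[1:,4].argmax()
    return c[k]+[x0,y0],st[k]
a,sa=cent(T,(335,387,168,220),150);b,sb=cent(S,(298,345,180,212),120)
print(a,sa,b,sb,tri(a,b),plane("top",a,.012),plane("side",b,.012))
print("jar",plane("top",(298.5,204.5),.042),plane("side",(313,220),.042),"spool",plane("top",(292,156),.036),plane("side",(273,215),.036))
E
```

```text
T clear [0.5443 0.1085 0.0521] 0.8970425027393581 0.7451391395144735 [0.5466 0.1086] [0.5409 0.1109]
M frost [0.5009 0.1158 0.0527] 0.3521035672607011 0.292695885625425 [0.5017 0.1158] [0.4995 0.1173]
M clear [0.5126 0.2048 0.0599] 0.4772736488084176 0.41515434070038854 [0.5153 0.2062] [0.5133 0.1991]
B clear [0.456  0.1233 0.0524] 0.6369071590147541 0.5313940037055237 [0.4576 0.1233] [0.4537 0.1251]
B frost [0.4666 0.2101 0.0682] 0.8214912045041048 0.714312147869753 [0.4715 0.2134] [0.4686 0.1963]
[360.2033 193.8173] [   7    8   37   37 1215] [321.3244 195.7987] [  6   6  35  21 447] (array([ 0.5183, -0.194 ,  0.0124]), np.float64(0.46895021092183364), np.float64(0.3422426077583327)) [ 0.5198 -0.1939] [ 0.517  -0.1943]
jar [ 0.4996 -0.0041] [ 0.4978 -0.0029] spool [0.6531 0.0023] [0.6486 0.0028]
```

Triangulated heights at the well-defined corners are 52–53 mm (text says 54). The slide spacing is 89.5 mm across two slots (text says 90), and the panel face is at 12.4 mm (text says 12), so all three agree. The notch dimple is at crop (125,85) on the far slide, whose frosted end points to +y. That means its label faces -x. I'll fit the rack pose jointly and overlay it as a check.

Run:
```python
from h import *
from scipy.optimize import least_squares
np.set_printoptions(precision=4,suppress=True)
f=398/60
t=lambda x,y:("top",215+(x+.5)/f-.5,180+(y+.5)/f-.5)
s=lambda x,y:("side",268+(x-398+.5)/f-.5,225+(y+.5)/f-.5)
# slide axis e=(cos a,sin a) (towards +y world), slots along n=(sin a,-cos a) (far = +)
obs=[((-45,45),t(294,82)),((-45,45),s(558,72)),((-45,0),t(285,182)),((-45,0),s(632,95)),((45,0),t(79,172)),((45,0),s(556,198)),((-45,-45),t(275,282)),((-45,-45),s(715,122)),((45,-45),t(68,271)),((45,-45),s(646,212))]
def pt(p,l,k,z):
    a=p[2];return np.r_[p[0]+(l*np.cos(a)+k*np.sin(a))/1e3,p[1]+(l*np.sin(a)-k*np.cos(a))/1e3,z]
fun=lambda p:np.ravel([proj(o[0],pt(p,*lk,.054))-o[1:] for lk,o in obs])
r=least_squares(fun,[.505,.16,1.42],loss="soft_l1",f_scale=.5)
print(r.x,np.degrees(r.x[2]),fun(r.x).reshape(-1,2))
p=r.x;print("grip",pt(p,-32,45,.042),"e",np.cos(p[2]),np.sin(p[2]))
out=[]
for n,(x0,y0) in(("top",(215,180)),("side",(268,225))):
    im=cv2.imread(f"pics/{n}0.png")[y0:y0+60,x0:x0+60];im=cv2.resize(im,(398,398),interpolation=cv2.INTER_CUBIC)
    for k in(-45,0,45):
        for z in(.02,.054):
            q=[tuple(int(v) for v in (proj(n,pt(p,l,k+d,z))-[x0,y0]+.5)*f-.5) for l,d in((-45,-4),(45,-4),(45,4),(-45,4))]
            cv2.polylines(im,[np.array(q)],True,(0,0,255) if z>.03 else (0,255,255),1)
    out.append(im)
cv2.imwrite("pics/ov1.png",np.hstack(out))
np.save("rack.npy",p)
```

```text
[0.5075 0.1605 1.4132] 80.97058085194315 [[-0.0747  0.5736]
 [-0.9239 -0.5757]
 [-0.0496  0.4384]
 [-0.1624 -0.2909]
 [ 0.4564  0.2107]
 [-0.9325  1.1394]
 [ 0.1065  0.5248]
 [-0.506  -0.5299]
 [ 0.5377  0.4244]
 [-1.8797  3.2328]]
grip [0.5469 0.1218 0.042 ] e 0.15694158383639892 0.9876078874041674
```

View pics/ov1.png

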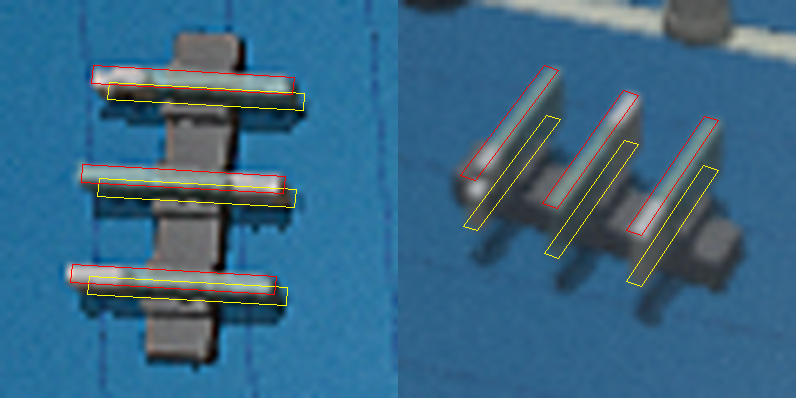

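The overlay fits both views to within 1 px. In the side view, the label shows as the bright patch at crop (477,190) on the -x face of the far slide, which confirms the identification. Now I'll work out the moves.

```bash
cat >> h.py <<'E'
def go(pos,Rt,p0=None,R0=None):
    s=ctrl.sense();p0=s['tcp_pos'] if p0 is None else p0;R0=R.from_quat(s['orientation']) if R0 is None else R0
    d=R0.inv().apply(np.array(pos)-p0)/.25;w=(R0.inv()*Rt).as_rotvec()/(np.pi/2)
    print("offset",d.round(4),"twist",w.round(4),"rows",np.linalg.norm(d)*4,np.degrees(np.linalg.norm(w)*np.pi/2)/10.7)
def down(yaw):  # tool z down, tool x at yaw (rad)
    c,s=np.cos(yaw),np.sin(yaw);return R.from_matrix(np.array([[c,s,0],[s,-c,0],[0,0,-1]]))
E
python3 -c "
from h import *
go([.546,.122,.16],down(1.413))"
```

```text
offset [ 2.2362 -2.2151  0.1827] twist [-8.000e-04 -7.000e-04 -7.361e-01] rows 12.61145233252875 6.191162837325199
```

```bash
python3 -m creep '{"grip":[0.3,0.3,0.3,0.3,0.3],"offset":[[0.18,-0.17,0],[0.35,-0.35,0],[0.53,-0.52,0],[0.7,-0.7,0],[0.88,-0.87,0]],"twist":[[0,0,0],[0,0,0],[0,0,0],[0,0,0],[0,0,0]]}' 5
python3 -m creep '{"grip":[0.3,0.3,0.3,0.3,0.3],"offset":[[0.18,-0.17,0],[0.35,-0.35,0],[0.53,-0.52,0],[0.7,-0.7,0],[0.88,-0.87,0]],"twist":[[0,0,0],[0,0,0],[0,0,0],[0,0,0],[0,0,0]]}'
python3 -c "
from h import *
print(ctrl.sense()['joints']);go([.546,.122,.16],down(1.413))"
```

```text
time_s: 0.72
tcp_pos: [0.304, -0.2879, 0.2053]
orientation: [0.992, 0.128, 0.0, -0.0]
contact_force: [1.0, -0.2, 0.7]
finger_gap: 0.0471
finger_force: 0.0
time_s: 1.35
tcp_pos: [0.4615, -0.0217, 0.2053]
orientation: [0.992, 0.128, -0.0, 0.0]
contact_force: [0.7, -0.7, -0.7]
finger_gap: 0.0329
finger_force: 0.0
[-1.97369363e-01  1.04502980e-01  1.72822421e+00 -4.77508450e-04
  1.30881759e+00  1.11637781e+00]
offset [ 0.4731 -0.47    0.1811] twist [ 2.000e-04  3.000e-04 -7.358e-01] rows 2.764103812126535 6.189161144819677
```

```bash
python3 -m creep '{"grip":[0.3,0.3,0.3,0.3,0.3],"offset":[[0.12,-0.12,0.04],[0.24,-0.24,0.08],[0.36,-0.36,0.12],[0.47,-0.47,0.18],[0.47,-0.47,0.18]],"twist":[[0,0,-0.11],[0,0,-0.22],[0,0,-0.33],[0,0,-0.44],[0,0,-0.55]]}'
python3 -m creep '{"grip":[0.3,0.3,0.3],"offset":[[0,0,0],[0,0,0],[0,0,0]],"twist":[[0,0,-0.1],[0,0,-0.186],[0,0,-0.186]]}'
python3 - <<'E'
from h import *
print(ctrl.sense()['joints']);go([.546,.122,.023],down(1.413))
for n in("top","side"): cv2.imwrite(f"pics/{n}2.png",ctrl.snapshot(n))
p=[int(v) for v in proj("side",[.546,.122,.1])]
S=cv2.imread("pics/side2.png")[p[1]-60:p[1]+60,p[0]-60:p[0]+60];T=cv2.imread("pics/top2.png")[150:270,190:310]
r=lambda m:cv2.resize(m,(398,398),interpolation=cv2.INTER_CUBIC)
cv2.imwrite("pics/c2.png",np.hstack([r(T),r(S)]))
E
```

```text
time_s: 1.98
tcp_pos: [0.545, 0.122, 0.1584]
orientation: [0.845, 0.535, -0.001, -0.001]
contact_force: [0.4, 0.3, 0.4]
finger_gap: 0.0326
finger_force: 0.0
time_s: 2.35
tcp_pos: [0.5446, 0.1198, 0.16]
orientation: [0.761, 0.649, -0.0, -0.0]
contact_force: [-0.8, -0.6, -0.1]
finger_gap: 0.0327
finger_force: 0.0
[ 9.18477628e-02  2.79820783e-01  1.61594000e+00 -1.20009795e-04
  1.24681951e+00  2.51286558e-01]
offset [0.0097 0.0046 0.5479] twist [-0.0006  0.0002 -0.001 ] rows 2.192191600312343 0.010105935970322544
```

View pics/c2.png

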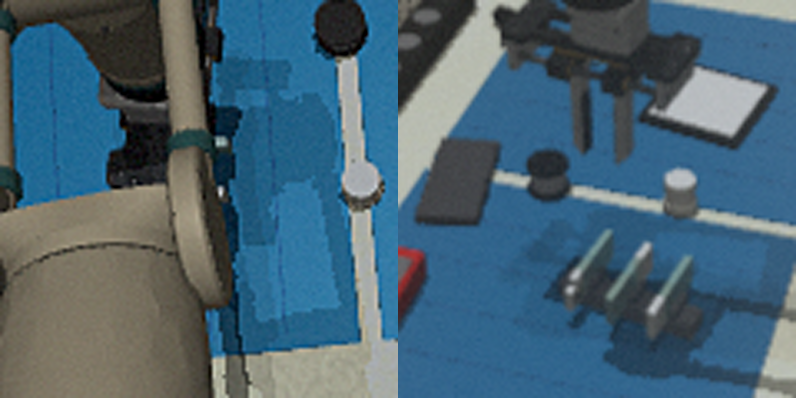

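The side view shows the open fingers (tips near crop (580,148) and (622,158)) above the clear end of the far slide at (608,235). I'll go down most of the way, correct the few mm of offset, and check.

```bash
python3 -m creep '{"grip":[0.3,0.3,0.3,0.3],"offset":[[0.01,0.005,0.18],[0.01,0.005,0.34],[0.01,0.005,0.36],[0.01,0.005,0.36]],"twist":[[0,0,0],[0,0,0],[0,0,0],[0,0,0]]}'
python3 - <<'E'
from h import *
s=ctrl.sense();go([.546,.122,.023],down(1.413))
S=ctrl.snapshot("side");cv2.imwrite("pics/s3.png",S)
Rt=R.from_quat(s['orientation'])
p=[int(v) for v in proj("side",[.54,.14,.06])]
x0,y0=p[0]-37,p[1]-30;c=cv2.resize(S[y0:y0+56,x0:x0+75],(798,596),interpolation=cv2.INTER_CUBIC)
f=798/75
rp=np.load("rack.npy");e=np.array([np.cos(rp[2]),np.sin(rp[2]),0]);n=np.array([e[1],-e[0],0])
def dr(X,col): q=(proj("side",X)-[x0,y0]+.5)*f; cv2.circle(c,(int(q[0]),int(q[1])),4,col,-1)
for d in(-.0164,.0164): dr(s['tcp_pos']+Rt.apply([0,d,0]),(0,0,255))
dr(np.r_[rp[:2],0]+n*.045-e*.032+[0,0,.054],(0,255,255))
cv2.imwrite("pics/c3.png",c)
E
```

```text
time_s: 2.95
tcp_pos: [0.5472, 0.1221, 0.071]
orientation: [0.761, 0.649, 0.0, 0.0]
contact_force: [-0.2, -0.8, 0.7]
finger_gap: 0.0331
finger_force: 0.0
offset [-0.0012 -0.0048  0.1922] twist [ 0.0005 -0.0001 -0.0005] rows 0.768999723495837 0.005990925708217609
```

View pics/c3.png

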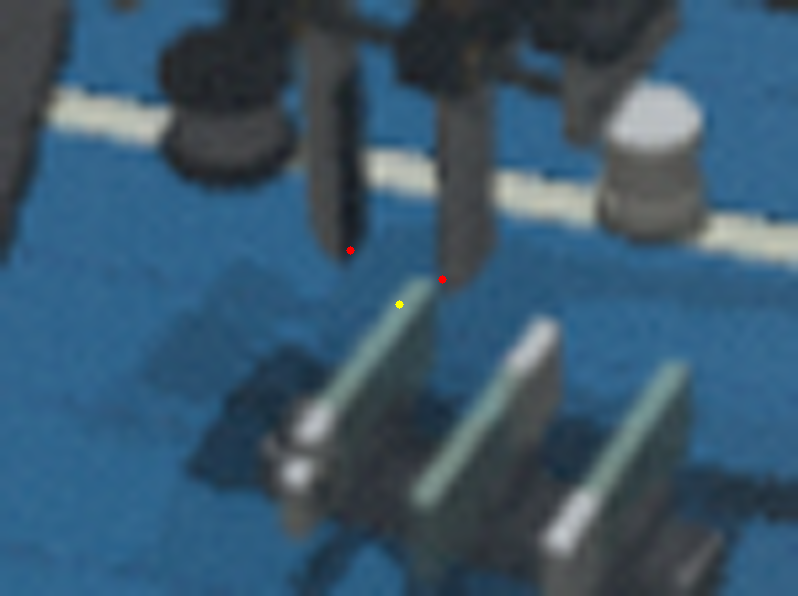

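The fingers straddle the far slide's clear end, at crop tips (345,250) and (465,285) with the slide corner at (430,285). Relative to the fingers, the slide sits about 2.5 mm nearer -x than my fit. I'll correct that, descend and close gently.

```bash
python3 -m creep '{"grip":[0.3,0.3,0.3,0.3],"offset":[[0,-0.011,0.03],[0,-0.011,0.12],[0,-0.011,0.19],[0,-0.011,0.19]],"twist":[[0,0,0],[0,0,0],[0,0,0],[0,0,0]]}'
python3 -m creep '{"grip":[0.5,0.6,0.7,0.8,0.9],"offset":[[0,0,0],[0,0,0],[0,0,0],[0,0,0],[0,0,0]],"twist":[[0,0,0],[0,0,0],[0,0,0],[0,0,0],[0,0,0]]}' 4
```

```text
time_s: 3.5
tcp_pos: [0.543, 0.1224, 0.0225]
orientation: [0.761, 0.649, -0.001, -0.0]
contact_force: [0.9, 1.1, 0.1]
finger_gap: 0.0329
finger_force: 0.0
time_s: 4.12
tcp_pos: [0.5448, 0.1226, 0.0233]
orientation: [0.761, 0.649, 0.001, 0.001]
contact_force: [1.4, 0.5, 0.2]
finger_gap: 0.008
finger_force: 3.9
```

```bash
python3 -m creep '{"grip":[1,1,1],"offset":[[0,0,0],[0,0,0],[0,0,0]],"twist":[[0,0,0],[0,0,0],[0,0,0]]}' 30
python3 -m creep '{"grip":[1,1,1,1,1],"offset":[[0,0,-0.02],[0,0,-0.06],[0,0,-0.12],[0,0,-0.19],[0,0,-0.26]],"twist":[[0,0,0],[0,0,0],[0,0,0],[0,0,0],[0,0,0]]}'
python3 -m creep '{"grip":[1,1,1,1],"offset":[[0,0,-0.12],[0,0,-0.26],[0,0,-0.36],[0,0,-0.36]],"twist":[[0,0,0],[0,0,0],[0,0,0],[0,0,0]]}'
python3 - <<'E'
from h import *
s=ctrl.sense();print(s['joints'],s['tcp_pos'])
# target: radial tool at panel, tilted th inward; slide frame in tool: x=+toolx, label normal=-tooly, grasp 19mm behind tcp
sp=np.array([.518,-.194,.012])
for th in(50,60):
  for yaw in (65,81):
    Rt=down(np.radians(yaw))*R.from_euler("x",th,degrees=True)
    # frosted end centre in tool frame: from grasp point (x=-32,z=22): x +64.5, z up 22->17 => 5mm further along tool z
    f=np.array([.0645,0,-.019+.005]); pos=sp+[0,0,.09]-Rt.apply(f)
    print(th,yaw,pos.round(4),"label up",Rt.apply([0,-1,0]).round(3),"tool z",Rt.apply([0,0,1]).round(3));go(pos,Rt)
T=ctrl.snapshot("top");S=ctrl.snapshot("side")
r=lambda m:cv2.resize(m,(398,398),interpolation=cv2.INTER_CUBIC)
cv2.imwrite("pics/c4.png",np.hstack([r(T[165:245,205:285]),r(S[190:290,245:345])]))
E
```

```text
time_s: 4.5
tcp_pos: [0.5451, 0.1226, 0.0233]
orientation: [0.761, 0.649, 0.001, 0.001]
contact_force: [4.9, 0.7, 0.3]
finger_gap: 0.0083
finger_force: 29.9
time_s: 5.12
tcp_pos: [0.5419, 0.1224, 0.0885]
orientation: [0.761, 0.649, -0.001, -0.001]
contact_force: [0.9, 0.0, -0.6]
finger_gap: 0.0078
finger_force: 30.0
time_s: 5.62
tcp_pos: [0.5439, 0.1226, 0.18]
orientation: [0.761, 0.649, 0.001, 0.001]
contact_force: [-0.3, 1.0, -0.1]
finger_gap: 0.0081
finger_force: 30.0
[ 9.69909371e-02  2.63888844e-01  1.58682830e+00 -4.58368682e-05
  1.28850086e+00  2.54678989e-01] [0.54387922 0.12262785 0.17997734]
50 65 [ 0.481  -0.2479  0.093 ] label up [-0.583  0.272  0.766] tool z [-0.694  0.324 -0.643]
offset [-1.5035 -0.0164  0.347 ] twist [0.5533 0.0769 0.1662] rows 6.172454862203915 4.902062898368653
50 81 [ 0.4973 -0.256   0.093 ] label up [-0.635  0.101  0.766] tool z [-0.757  0.12  -0.643]
offset [-1.5253  0.0531  0.3472] twist [ 5.57e-01 -5.00e-04 -2.00e-04] rows 6.260750985585464 4.685264922368384
60 65 [ 0.4798 -0.2473  0.095 ] label up [-0.453  0.211  0.866] tool z [-0.785  0.366 -0.5  ]
offset [-1.502  -0.0217  0.339 ] twist [0.6636 0.0924 0.1612] rows 6.159569742955124 5.796204297853205
60 81 [ 0.4959 -0.2558  0.095 ] label up [-0.494  0.078  0.866] tool z [-0.855  0.135 -0.5  ]
offset [-1.5253  0.0475  0.3392] twist [ 6.681e-01 -5.000e-04 -2.000e-04] rows 6.2530003918060215 5.61984399727878
```

View pics/c4.png

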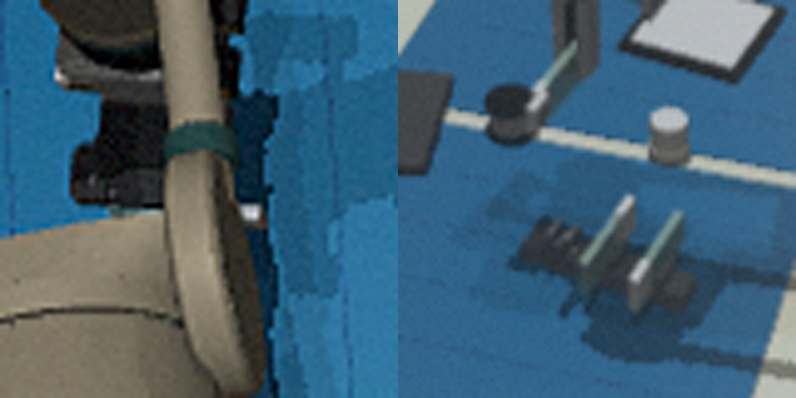

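The slide is lifted out level at crop (555,75). The two blanks still stand in their slots, and nothing else has moved. Carrying it across at height, with no tilt yet.

```bash
python3 -m creep '{"grip":[1,1,1,1,1],"offset":[[-0.1,0,0],[-0.25,0,0],[-0.42,0,0],[-0.6,0,0],[-0.75,0,0]],"twist":[[0,0,0],[0,0,0],[0,0,0],[0,0,0],[0,0,0]]}'
python3 -m creep '{"grip":[1,1,1,1,1],"offset":[[-0.17,0,0],[-0.35,0,0],[-0.52,0,0],[-0.68,0,0],[-0.75,0,0]],"twist":[[0,0,0],[0,0,0],[0,0,0.06],[0,0,0.12],[0,0,0.178]]}'
python3 -m creep '{"grip":[1,1,1,1,1],"offset":[[0,0,0],[0,0,0],[0,0,0],[0,0,0],[0,0,0]],"twist":[[0.04,0,0],[0.1,0,0],[0.18,0,0],[0.26,0,0],[0.33,0,0]]}'
python3 - <<'E'
from h import *
s=ctrl.sense();print(s['joints'],s['tcp_pos'])
sp=np.array([.518,-.194,.012]);th=58
Rt=down(np.radians(65))*R.from_euler("x",th,degrees=True)
pos=sp+[0,0,.09]-Rt.apply([.0645,0,-.014]);print(pos);go(pos+[0,0,.06],Rt)
E
```

```text
time_s: 6.35
tcp_pos: [0.5124, -0.0637, 0.176]
orientation: [0.761, 0.649, -0.001, -0.002]
contact_force: [0.1, 0.8, -0.6]
finger_gap: 0.0077
finger_force: 30.0
time_s: 6.98
tcp_pos: [0.4831, -0.2491, 0.1759]
orientation: [0.845, 0.535, -0.001, -0.002]
contact_force: [-0.4, -0.3, 0.3]
finger_gap: 0.0078
finger_force: 30.0
time_s: 7.6
tcp_pos: [0.4844, -0.2475, 0.1764]
orientation: [0.815, 0.518, -0.139, -0.219]
contact_force: [-0.4, 0.3, -0.9]
finger_gap: 0.0079
finger_force: 30.0
[-0.55724446  0.56923323  1.2272256  -0.06238216  1.86674124 -0.12213448] [ 0.48437692 -0.24747841  0.17639463]
[ 0.47998083 -0.24743924  0.09458113]
offset [-0.0073  0.0299  0.0835] twist [ 0.3101 -0.0007 -0.0004] rows 0.35603365869548637 2.6080681116821895
```

```bash
python3 -m creep '{"grip":[1,1,1,1,1],"offset":[[0,0.01,0.02],[-0.007,0.02,0.04],[-0.007,0.03,0.08],[-0.007,0.03,0.08],[-0.007,0.03,0.08]],"twist":[[0.07,0,0],[0.15,0,0],[0.23,0,0],[0.29,0,0],[0.31,0,0]]}'
python3 - <<'E'
from h import *
s=ctrl.sense();print(s['joints'],s['tcp_pos'])
sp=np.array([.518,-.194,.012])
Rt=R.from_quat(s['orientation']);print("label up",Rt.apply([0,-1,0]))
pos=sp+[0,0,.09]-Rt.apply([.0645,0,-.014]);print(pos);go(pos,Rt)
E
```

```text
time_s: 8.22
tcp_pos: [0.4806, -0.2477, 0.1536]
orientation: [0.738, 0.47, -0.26, -0.409]
contact_force: [-0.1, 0.0, -1.9]
finger_gap: 0.0078
finger_force: 30.0
[-0.54112264  0.87496445  0.99009122 -0.11581912  2.28302553 -0.13158129] [ 0.48062366 -0.24769909  0.15364797]
label up [-0.48033189  0.2239609   0.84801108]
[ 0.47992784 -0.24739534  0.09453688]
offset [-0.0002  0.1989  0.1279] twist [0. 0. 0.] rows 0.9458553893005598 0.0
```

```bash
python3 -m creep '{"grip":[1,1,1,1,1],"offset":[[0,0.05,0.03],[0,0.12,0.075],[0,0.18,0.115],[0,0.2,0.128],[0,0.2,0.128]],"twist":[[0,0,0],[0,0,0],[0,0,0],[0,0,0],[0,0,0]]}'
python3 -m creep '{"grip":[1,1,1,1,1],"offset":[[0,0,0],[0,0,0],[0,0,0],[0,0,0],[0,0,0]],"twist":[[0,0,0],[0,0,0],[0,0,0],[0,0,0],[0,0,0]]}'
python3 - <<'E'
from h import *
s=ctrl.sense();Rt=R.from_quat(s['orientation']);F=s['tcp_pos']+Rt.apply([.0645,0,-.014]);print(s['joints'],abs(s['qd']).max(),"frost",F,"label up",Rt.apply([0,-1,0]))
T=ctrl.snapshot("top");S=ctrl.snapshot("side");print(proj("top",F),proj("side",F))
r=lambda m:cv2.resize(m,(398,398),interpolation=cv2.INTER_CUBIC)
cv2.imwrite("pics/c5.png",np.hstack([r(T[100:260,220:380]),r(S[165:275,245:355])]))
E
```

```text
time_s: 8.85
tcp_pos: [0.4807, -0.2478, 0.0974]
orientation: [0.739, 0.47, -0.259, -0.407]
contact_force: [0.6, -0.0, -1.6]
finger_gap: 0.0075
finger_force: 30.0
time_s: 9.48
tcp_pos: [0.4809, -0.2479, 0.0975]
orientation: [0.739, 0.47, -0.259, -0.406]
contact_force: [0.0, -1.0, -0.7]
finger_gap: 0.0075
finger_force: 30.0
[-0.54122128  0.91635542  1.03736793 -0.10741795  2.18785199 -0.11796249] 0.0024655720773826134 frost [ 0.51891178 -0.19448343  0.10503929] label up [-0.48544049  0.22714948  0.8442456 ]
[363.53333324 187.06707926] [321.26346532 176.20957844]
```

View pics/c5.png

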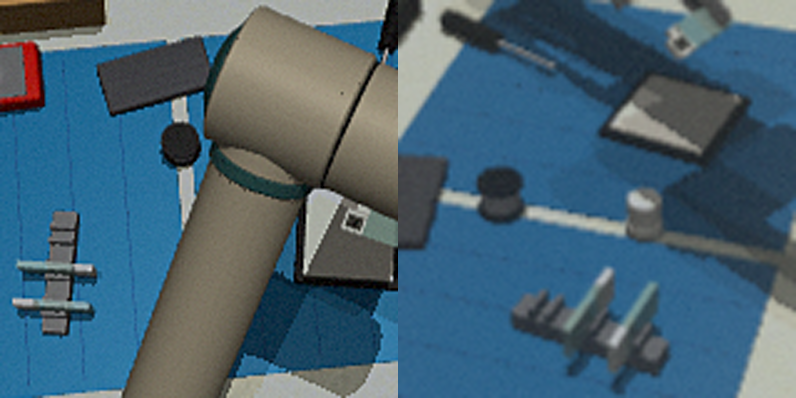

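In the top view, the label (a dark square on white) faces the ceiling camera at crop (355,217), which is pixel (363,187). That matches the predicted frosted-end position, about 93 mm above the panel centre. The blanks, jar, spool and power bank haven't moved, and the arm is still.

```bash
python3 -c "
from cell import ctrl
print(ctrl.sign_off())"
```

```text
the job is handed in; nothing more can be done
None
```

The job is handed in: the arm is holding the notched slide still, label up (about 32° from flat), with its frosted end about 93 mm above the middle of the light panel, and the other slides and bench items in view hadn't moved.

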